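Lock the gap-setting nut of a strip-coating jig

TASK

Slide the open-ended spanner fully onto the brass lower nut of the coating jig, its handle lying on the rest block beside the yellow pin that will stop it from turning, and let it go. Then swing the red lever of the jam nut clockwise (seen from above) until it locks against the brass nut, and nip it up to about 1 newton metre (1.5 would already overtighten it); the brass nut must keep its setting. Leave the spanner on the nut and the tins and brush where they are.

Things in the scene. Friction and masses are not known exactly. Their poses are not given: they have to be found in the camera images.
- jig: Fixed coating jig (mm). Grey base 150 (x) x 410 (y, -195 to +215), top z=12. Origin on the bench below the column with the two nuts. Round steel eye, radius 33, top z=34, carries the nuts. Aluminium beam, top z=34, runs to a plain column at y=+185, 78 tall (leave it). Rest block 70 x 30 at y=-165, top z=34. From eye to rest block it is open down to z=12.
- rest_pin: Yellow upright pin fixed on the rest block, radius 6 mm, height 30. Origin: centre of its foot, at (-19, -165, 34) in the jig's frame. With the spanner on the nut and its handle along the jig's -y, the handle's edge is 2 mm from the pin; tightening presses the handle against the pin, 165 mm from the nut's axis.
- nut (a point): Centre of the underside of the brass lower nut, on the column's axis, at (0, 0, 34) mm in the jig's frame. Hexagon 36 mm across flats, 18 high; two flats face the jig's +x and -x, a corner faces -y. The spanner goes on level along the jig's +y, lying on the eye.
- lower_nut (a joint): Turn of the brass nut from its setting, rad, clockwise from above positive; starts at 0. Its thread holds only 0.05 N m, so unheld it is dragged round by the jam nut. Held by the spanner at the pin it gives up to 0.2 rad; beyond 0.3 rad either way the setting is lost.
- lever_mid (a point): Point on the red lever of the jam nut, 55 mm from the column's axis, z=85; x axis outward along the lever. Level bar 12 wide, z=78 to 92, to 76 mm out, ball of radius 10 at 80. It starts 0.55 to 2.05 rad from the jig's +x towards +y. It runs clockwise with 0.15 N m drag for 0.4 to 1.5 rad (plus up to 0.2 of play) till hard: felt, not seen. Shut fingers can push it; 1 N m is 18 N here.
- spanner: Loose thin open-ended spanner, bare metal with a blue inlay, about 0.26 kg, flat on the bench, 10 mm thick. Origin: underside of the handle at the grip; x axis along it towards the jaw, z up. Handle 22 mm wide (y), from x=-110 to +44; head 62 wide, up to x=+94. It is the same either way up.
- jaw (a point): Centre of the spanner's jaw at its underside, (80, 0, 0) mm in the spanner's frame. The slot is 37.5 wide, open to +x; its flat floor is 22 behind this point, its prongs reach 14 past it. Fully home on the nut, this point is within about 3 mm of the nut's axis.
- tin_big: Lacquer tin, radius 42, height 100, standing on the bench; origin under its centre. Leave alone.
- tin_small: Lacquer tin, radius 30, height 65, standing on the bench; origin under its centre. Leave alone.
- brush: Brush lying on the bench, about 200 long; origin under its middle. Leave alone.
- spring_washer (a joint): Wind-up of the spring washer between the two nuts, rad; 0 loose, 0.08 flat. It stays at 0 while the jam nut runs free and begins to wind only above 0.7 N m, needs 1.02 N m to be flat, and keeps its wind-up when let go. Above 0.02 the nut is tight. Once flat the torque rises steeply; 1.5 N m is too much.
Not all that is in view belongs to the job. Of the things shaped like the spanner, the metal one is meant.

How it is judged:
On the way, in this order (a step that is already met when the one before it is completed fails the run):
1. the spanner lies fully home on the lower nut, its handle beside the pin, released (horizontal distance between jaw and nut below 0.006 m and z of jaw in the frame of nut below 0.004 m and y of spanner in the frame of jig below -0.065 m and angle between the x axis of spanner and the y axis of jig, either way round below 0.12 rad and contact force between the fingers and spanner below 0.2 N), for 0.2 s.
2. the jam nut is tightened against the held lower nut, the spring washer wound (this takes some 0.8 N m) (value of joint spring_washer above 0.02 rad), for 0.1 s.
At the end, for the whole second after the job is handed in: The jam nut is tight on the lower nut: spring washer wound by more than 0.02 rad, which takes about 0.8 N m; lower nut within 0.3 rad of its setting; spanner at rest on the nut, jaw centre within 6 mm of its axis and no more than 4 mm above the eye (value of joint spring_washer above 0.02 rad and value of joint lower_nut between -0.3 and 0.3 rad and horizontal distance between jaw and nut below 0.006 m and z of jaw in the frame of nut below 0.004 m and linear speed of spanner below 0.02 m/s); the robot touches nothing.
It fails at once if the lower nut lost its setting: turned more than 0.3 rad (value of joint lower_nut above 0.3 rad or value of joint lower_nut below -0.3 rad).
It fails at once if overtightened: the spanner pressed the pin with more than 9 N (about 1.5 N m) (contact force between spanner and rest_pin above 9 N).
It fails at once if a tin or the brush was moved more than 20 mm (distance of any of tin_big, tin_small, brush from where it was at the start of the episode above 0.02 m).
It also fails if it takes over 70 s, if anything falls off the work surface, if the arm or the gripper's body presses on something with over 40 N, if the wrist force passes 120 N, or if a joint passes its speed limit or range.

ROBOT

A 7-joint arm with a two-finger parallel gripper is mounted at the origin on the work surface. World frame = base frame: x ahead of the robot, y to its left, z up, the work surface at z = 0. Lengths are in m, angles in rad, forces in N, time in s.
With the tool pointing down it reaches from about 0.4 to 0.85 m from the base axis. Payload 10.4 kg.
Tool frame: the origin (TCP) lies at the centre of the arm's flange, where the gripper is bolted on; the fingertips stand 173 mm ahead of it and the grasp point (between the pads) lies 155 mm ahead of it; z points along the fingers, y is the line along which they close (so a half turn about z gives the same grasp; the last joint's range is limited). The gripper opens to 85 mm and grips with 20 to 120 N. Pads are 22 mm wide; open, the fingers measure 114 mm over their backs; the gripper's body (76 mm by 85 mm) begins 54 mm behind the grasp point. The pads swing forward as they close: fully open they stand 13 mm farther back than shut.
Start: joints at [1.325, 0.332, -0.065, 1.46, 0.022, 1.35, -0.088], TCP at [0.138, -0.61, 0.405] pointing down, gripper open.
Joint ranges: [-2.6, 2.6], [-0.5, 2.12], [-1.47, 1.34], [0.16, 2.42], [-1.27, 4.41], [0.06, 2.06], [-2.6, 2.6]. Speed limits (rad/s): [2.22, 2.22, 2.79, 2.79, 3.14, 3.14, 3.14].

INTERFACE

Orientations are given as a unit quaternion [x, y, z, w].
In Python, from workcell import manip, viewer, finder gives the robot as it stands.
- The arm moves only by the tool arm_command, never from a script. Its argument "plan" is a list of rows, each an object with "dp": the shift along the tool's x, y, z in mm, a list of three; "spin": the turn about the tool's z in rad. A call has 1 to 5 rows; each row shifts and turns the commanded pose from where the row before left it, along the tool's axes as they then stand; what a row does not reach is not made up. A row lasts 1/10 s, in which the tool goes at most 50 mm and 8.59 degrees, less where a joint would pass 70% of its speed; a pose out of reach is approached as far as the arm can. A call is refused whole if a number of a shift passes 50 or a number of a turn 0.15, either way. A call with a gripper value outside its range is refused whole. "grip" is the closure, from -1 (fully open) to 1 (shut), set as the call begins (left out, the last holds). The fingers move at their own pace and stop on an object; "newtons" is the grip in N (left out, the last holds). Time passes only in rows, so rows that do not move let the fingers close. It gives the time, the measured TCP pose, the force, the opening and the grip force at its end, in the units of the state.
- manip.get_obs(): the state, without advancing time (a new reading comes with each control period).
- viewer.camera(name): name is "side" or "top"; returns the picture (480x640x3 uint8, blue, green, red); there is no depth.
- viewer.camera_params(name): a dict with "vertical_fov" (degrees; the focal length in pixels is half the picture's height over the tangent of half this angle, whatever the lens; pixels are square), "cx", "cy" (the principal point, pixels), "R" (3x3) and "t" (3): a world point X has camera coordinates R X + t. Camera axes: x right, y down, z forward; pixel columns grow to the right and rows downward; lengths in m; the calibration is good to about 2 mm. A picture is of the moment at which its call begins. camera_params takes no time and is no camera call.
- manip.hand_in(): hands the job in; it is judged then, once.
Trained networks look in the newest picture that a camera, given by its name, has taken for a name from the list of things; names that differ only in an ending like _2 or _b are one class to them, and where a whole thing is asked for, a point or a joint stands for the part that bears it (a point fixed in the world has none). Each returns a list of dicts, best first, with "score" (0 to 1); they miss things now and then, are a little off and sometimes report something else, mostly with a low value. They report only what shows in the picture. A call takes as long as a camera call. They do not tell look-alikes from the thing itself.
- finder.find_in(camera, thing): "position" ([x, y, z] in m, in world coordinates, good to about 4 mm: the middle of the surface that is visible of it).
The state is a dict: "clock": time; "joint_pos": joint angles; "joint_velocities": joint speeds; "tau": joint torques, N m; "position": TCP position; "ee_rot": TCP orientation; "ft_force": force on the tool from outside, world axes, zero at the start; "torque": the same for the moment, N m; "grip_width": opening from 0.0 (shut) to 1.0 (fully open); "grasp_force": force on a finger pad.
Only numpy, scipy, OpenCV 4.12 (cv2) and the standard library are available. Lean on these libraries where they do the work, as an engineer would, in place of code of your own. Each camera call takes 0.05 s, during which the arm holds its last target. There are 200 camera calls.

## Working session

There is one attempt and no reset: what is moved stays moved. The work goes in short steps, Python scripts to look and compute and a tool call to move; the robot and the scene stay as the last step left them, time stands still between calls to the robot, and variables do not carry over. Pictures are saved under pics/ and viewed, at most 13 in all, crops included, and the job is handed in when it is done.

Besides the shell and the picture viewer there is one more tool, called after "Emit:" as a command line: name --argument value ..., lists and objects as JSON in quotes. arm_command: Moves the arm, as the interface text tells. Its arguments: {"type":"object","properties":{"plan":{"type":"array","items":{"type":"object","properties":{"dp":{"type":"array","items":{"type":"number"}},"spin":{"type":"number"}}}},"grip":{"type":"number"},"newtons":{"type":"number"}},"required":["plan"]}

```bash
mkdir -p pics; ls; python3 - <<'E'
from workcell import manip, viewer, finder
import cv2,numpy as np
o=manip.get_obs();print({k:np.round(v,3) for k,v in o.items()})
for c in("top","side"):
    cv2.imwrite(f"pics/{c}0.png",viewer.camera(c)); p=viewer.camera_params(c);print(c,p)
    for t in("jig","rest_pin","nut","lower_nut","lever_mid","spanner","jaw","tin_big","tin_small","brush"):
        print(t,[(np.round(d["position"],3).tolist(),round(d["score"],2)) for d in finder.find_in(c,t)][:3])
E
```

```text
pics
{'clock': np.float64(0.0), 'joint_pos': array([ 1.325,  0.333, -0.065,  1.461,  0.022,  1.35 , -0.088]), 'joint_velocities': array([ 0.002, -0.001,  0.   ,  0.   , -0.002, -0.001,  0.003]), 'tau': array([ 0.0000e+00, -6.2544e+01,  4.9000e-02, -3.9162e+01,  1.6000e-02,
        1.0000e-02,  0.0000e+00]), 'position': array([ 0.138, -0.609,  0.404]), 'ee_rot': array([ 0.994,  0.111, -0.   , -0.001]), 'ft_force': array([1.243, 0.227, 0.161]), 'torque': array([-0.013, -0.011, -0.045]), 'grasp_force': np.float64(0.0), 'grip_width': np.float64(0.999)}
top {'vertical_fov': 47.32978294373526, 'cx': 333.2378187081609, 'cy': 235.29972539086876, 'R': array([[ 0.12905795, -0.99163606,  0.00140276],
       [-0.96605713, -0.12604791, -0.22548959],
       [ 0.22378042,  0.02774608, -0.97424457]]), 't': array([-0.19773332,  0.58714364,  1.09446451])}
jig [([0.495, 0.168, 0.012], 0.97)]
rest_pin [([0.507, 0.147, 0.09], 0.73)]
nut [([0.506, 0.146, 0.089], 0.79)]
lower_nut [([0.504, 0.141, 0.092], 0.7)]
lever_mid [([0.505, 0.156, 0.091], 0.58)]
spanner [([0.545, -0.53, 0.014], 0.93), ([0.559, -0.237
[... 564 characters left out ...]
01, -6.84370875e-01, -6.44080404e-01]]), 't': array([0.46042251, 0.3159961 , 1.26452116])}
jig [([0.489, 0.214, 0.022], 0.57)]
rest_pin [([0.5, -0.022, 0.056], 0.36)]
nut [([0.503, 0.156, 0.085], 0.6), ([0.558, -0.221, 0.016], 0.45)]
lower_nut [([0.504, 0.155, 0.087], 0.8)]
lever_mid [([0.51, 0.164, 0.09], 0.72)]
spanner [([0.554, -0.222, 0.015], 0.98), ([0.388, -0.352, 0.01], 0.69), ([0.554, -0.523, 0.009], 0.56)]
jaw [([0.558, -0.22, 0.01], 0.95), ([0.548, -0.521, 0.009], 0.9), ([0.387, -0.355, 0.008], 0.72)]
tin_big [([0.723, -0.175, 0.078], 0.64)]
tin_small [([0.761, -0.024, 0.05], 0.59), ([0.508, 0.163, 0.088], 0.48)]
brush [([0.705, -0.354, 0.016], 0.79), ([0.503, 0.156, 0.084], 0.62)]
```

View pics/top0.png

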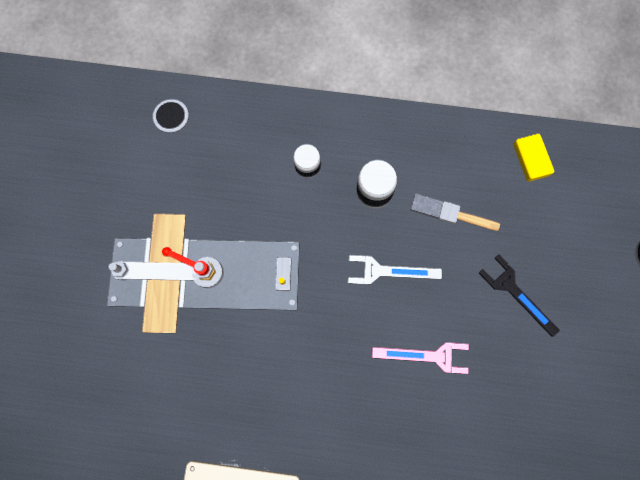

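View pics/side0.png

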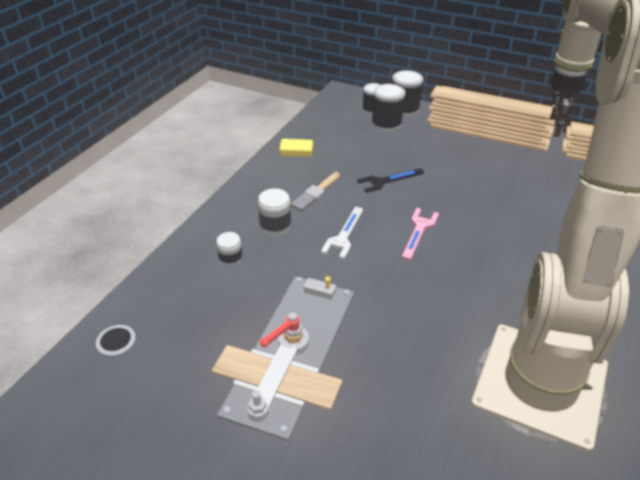

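Top view: the white metal spanner lies at px (350–441, 271), with its jaw to the left. The pink and black ones are look-alikes. The jig's pin is at about (282,281), the nuts at about (205,270), and the lever tip at (167,252). Next I'll measure these.

```bash
cat > h.py <<'E'
from workcell import manip, viewer, finder
import cv2,numpy as np
def par(c):
    p=viewer.camera_params(c);f=240/np.tan(np.radians(p["vertical_fov"]/2))
    return f,p["cx"],p["cy"],np.array(p["R"]),np.array(p["t"])
def w(c,u,v,z):
    f,cx,cy,R,t=par(c);d=R.T@np.array([(u-cx)/f,(v-cy)/f,1]);C=-R.T@t
    return C+d*(z-C[2])/d[2]
def px(c,X):
    f,cx,cy,R,t=par(c);q=R@np.array(X)+t
    return np.array([f*q[0]/q[2]+cx,f*q[1]/q[2]+cy])
def spanner(c,box,z):
    u0,v0,u1,v1=box;im=viewer.camera(c);
    return im
E
python3 - <<'E'
from h import *
im=cv2.imread("pics/top0.png")
# spanner outline
u0,v0,u1,v1=335,245,455,295
s=im[v0:v1,u0:u1].astype(int);m=((s.max(2)>110)).astype(np.uint8)
n,l,st,ce=cv2.connectedComponentsWithStats(m);k=1+np.argmax(st[1:,4]);vv,uu=np.where(l==k)
P=np.array([w("top",a+u0,b+v0,.01)[:2] for a,b in zip(uu,vv)])
print(st[k],"ymin/max",P[:,1].min(),P[:,1].max())
hd=P[P[:,1]<P[:,1].min()+.14]
for y in np.arange(P[:,1].min(),P[:,1].max(),.012):
    q=P[abs(P[:,1]-y)<.004];print(round(y,3),np.round([q[:,0].min(),q[:,0].max(),q[:,0].mean()],4))
# jig base corners approx, pin
hsv=cv2.cvtColor(im,cv2.COLOR_BGR2HSV)
y=cv2.inRange(hsv[260:300,265:300],(20,150,120),(35,255,255));v_,u_=np.where(y>0);print("pin px",u_.mean()+265,v_.mean()+260,len(u_),w("top",u_.mean()+265,v_.mean()+260,.06))
r=cv2.inRange(hsv,(0,150,100),(5,255,255));v_,u_=np.where(r>0);print("red",u_.min(),u_.max(),v_.min(),v_.max())
for c in[(115,239),(298,242),(297,309),(109,306)]:print(w("top",*c,.012))
print("tip",w("top",167,252,.09))
a=cv2.resize(im[195:345,95:315],None,fx=3.6,fy=3.6,interpolation=cv2.INTER_CUBIC);cv2.imwrite("pics/j.png",a)
E
```

```text
[   0    0  110   50 1858] ymin/max -0.3695836904453801 -0.12530739696581122
-0.37 [0.579  0.5792 0.5791]
-0.358 [0.5549 0.5795 0.5669]
-0.346 [0.5534 0.578  0.565 ]
-0.334 [0.5517 0.5772 0.5647]
-0.322 [0.5506 0.5755 0.563 ]
-0.31 [0.5508 0.5741 0.5626]
-0.298 [0.5494 0.5749 0.5615]
-0.286 [0.5486 0.5732 0.5616]
-0.274 [0.5485 0.5717 0.5598]
-0.262 [0.5449 0.5714 0.5586]
-0.25 [0.5457 0.5708 0.5582]
-0.238 [0.5437 0.5691 0.5569]
-0.226 [0.5332 0.5805 0.5554]
-0.214 [0.5073 0.5835 0.5522]
-0.202 [0.5037 0.5885 0.5495]
-0.19 [0.4985 0.5985 0.5455]
-0.178 [0.4968 0.5974 0.5437]
-0.166 [0.4946 0.5999 0.5444]
-0.154 [0.4929 0.6029 0.5384]
-0.142 [0.4915 0.5998 0.5406]
-0.13 [0.5593 0.6004 0.5858]
pin px 281.5925925925926 280.48148148148147 27 [ 0.49911264 -0.02527957  0.06      ]
red 162 208 247 274
[0.54940973 0.36067475 0.012     ]
[ 0.59521083 -0.04309675  0.012     ]
[ 0.44850837 -0.06217863  0.012     ]
[0.40246013 0.34117992 0.012     ]
tip [0.52309645 0.21464706 0.09      ]
```

View pics/j.png

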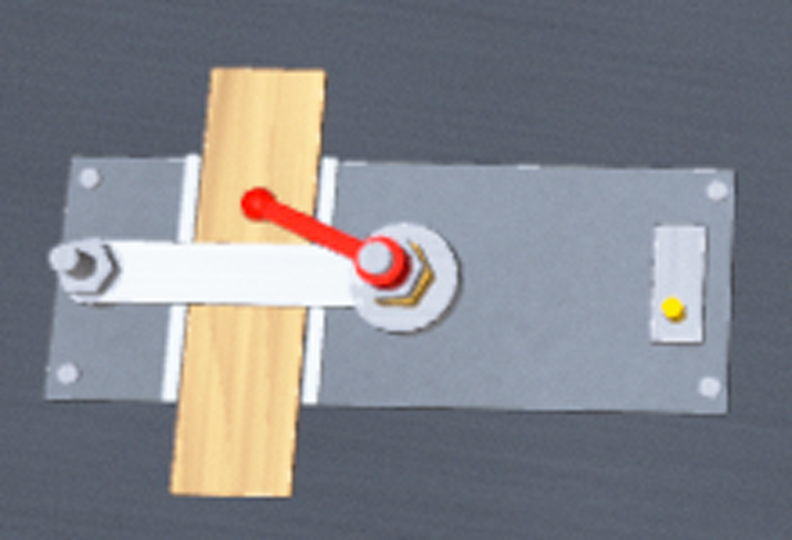

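```bash
python3 - <<'E'
from h import *
im=cv2.imread("pics/top0.png")
u0,v0,u1,v1=335,245,455,295
s=im[v0:v1,u0:u1].astype(int);print(s[2,100],s[2,5],s[26,95],s[5,60])
m=((s.max(2)>165)|((s[...,0]-s[...,2])>60)).astype(np.uint8)
n,l,st,ce=cv2.connectedComponentsWithStats(m);k=1+np.argmax(st[1:,4]);vv,uu=np.where(l==k)
P=np.array([w("top",a+u0,b+v0,.01)[:2] for a,b in zip(uu,vv)]);print(st[k])
h=P[P[:,1]<-.235];b=np.polyfit(h[:,1],h[:,0],1);print("slope",b, np.arctan(b[0]))
d=np.array([b[0],1]);d/=np.linalg.norm(d);nn=np.array([d[1],-d[0]])
c0=np.array([np.polyval(b,-.25),-.25]);a=(P-c0)@d;e=(P-c0)@nn
print("along",a.min(),a.max(),"across",e.min(),e.max())
for x in np.arange(a.min(),a.max(),.012):
    q=e[abs(a-x)<.003];print(round(x,3),np.round([q.min(),q.max()],4),len(q))
E
```

```text
[106  94  88] [113 102  94] [252 249 245] [109  98  89]Traceback (most recent call last):
  File "<stdin>", line 7, in <module>
  File "h.py", line 7, in w
    f,cx,cy,R,t=par(c);d=R.T@np.array([(u-cx)/f,(v-cy)/f,1]);C=-R.T@t
                ~~~^^^
  File "h.py", line 4, in par
    p=viewer.camera_params(c);f=240/np.tan(np.radians(p["vertical_fov"]/2))
ValueError: time passes only in moves, steps and waits
```

```bash
python3 - <<'E'
import re
s=open('h.py').read()
s=s.replace('def par(c):','import functools\n@functools.lru_cache\ndef par(c):')
open('h.py','w').write(s)
E
cat > sp.py <<'E'
from h import *
im=cv2.imread("pics/top0.png")
u0,v0,u1,v1=335,245,455,295
s=im[v0:v1,u0:u1].astype(int)
m=((s.max(2)>165)|((s[...,0]-s[...,2])>60)).astype(np.uint8)
n,l,st,ce=cv2.connectedComponentsWithStats(m);k=1+np.argmax(st[1:,4]);vv,uu=np.where(l==k)
P=np.array([w("top",a+u0,b+v0,.01)[:2] for a,b in zip(uu,vv)]);print(st[k])
h=P[P[:,1]<-.235];b=np.polyfit(h[:,1],h[:,0],1);print("slope",b, np.arctan(b[0]))
d=np.array([b[0],1]);d/=np.linalg.norm(d);nn=np.array([d[1],-d[0]])
c0=np.array([np.polyval(b,-.25),-.25]);a=(P-c0)@d;e=(P-c0)@nn
print("along",a.min(),a.max(),"across",e.min(),e.max())
for x in np.arange(a.min(),a.max(),.012):
    q=e[abs(a-x)<.003];print(round(x,3),np.round([q.min(),q.max()],4),len(q))
E
python3 sp.py
```

```text
[  13   10   94   29 1187]
slope [-0.07586707  0.53862935] -0.0757220110306664
along -0.1144766708542062 0.0889661772574367 across -0.0311592314362442 0.03176084144680608
-0.114 [-0.0101  0.01  ] 19
-0.102 [-0.0107  0.0094] 20
-0.09 [-0.0112  0.011 ] 31
-0.078 [-0.0098  0.0104] 24
-0.066 [-0.0105  0.0119] 33
-0.054 [-0.0111  0.0111] 28
-0.042 [-0.0096  0.0106] 30
-0.03 [-0.0102  0.01  ] 29
-0.018 [-0.0109  0.0115] 30
-0.006 [-0.0114  0.0109] 32
0.006 [-0.01    0.0102] 25
0.018 [-0.0106  0.0117] 32
0.03 [-0.0223  0.0222] 50
0.042 [-0.0295  0.0307] 71
0.054 [-0.0302  0.0301] 60
0.066 [-0.0308  0.0318] 27
0.078 [-0.0293  0.031 ] 36
```

Emit:
arm_command --plan '[{"dp": [40, -21, 0]}, {"dp": [40, -21, 0]}, {"dp": [40, -21, 0]}, {"dp": [40, -21, 0]}, {"dp": [40, -21, 0]}]' --grip -0.2

```text
invalid input at $.plan[0]: expected keys dp, spin
```

Emit:
arm_command --plan '[{"dp": [40, -21, 0]}, {"dp": [40, -21, 0]}, {"dp": [40, -21, 0]}, {"dp": [40, -21, 0]}, {"dp": [40, -21, 0]}]'

```text
invalid input at $.plan[0]: expected keys dp, spin
```

Emit:
arm_command --plan '[{"dp": [40, -20, 0]}, {"dp": [40, -20, 0]}, {"dp": [0, 0, 0], "spin": -0.14}, {"dp": [0, 0, 0], "spin": -0.14}, {"dp": [0, 0, 0], "spin": -0.14}]'

```text
invalid input at $.plan[0]: expected keys dp, spin
```

Emit:
arm_command --plan '[{"spin": -0.14, "dp": [0, 0, 0]}, {"spin": -0.14, "dp": [0, 0, 0]}, {"spin": -0.14, "dp": [0, 0, 0]}, {"spin": -0.14, "dp": [0, 0, 0]}, {"spin": -0.14, "dp": [0, 0, 0]}]'

```text
clock: 1.6
position: [0.1381, -0.6095, 0.4047]
ee_rot: [0.894, 0.448, 0.0, 0.0]
ft_force: [0.2, -0.1, 0.2]
grip_width: 1.0
grasp_force: 0.0
```

Emit:
arm_command --plan '[{"dp": [0, 0, 0], "spin": -0.144}, {"dp": [0, 0, 0], "spin": -0.144}, {"dp": [0, 0, 0], "spin": -0.144}, {"dp": [0, 0, 0], "spin": -0.144}, {"dp": [0, 0, 0], "spin": -0.144}]' --grip -0.2

```text
clock: 2.1
position: [0.138, -0.6096, 0.4047]
ee_rot: [0.679, 0.734, -0.0, 0.0]
ft_force: [0.1, 0.5, 0.2]
grip_width: 0.597
grasp_force: 0.0
```

Emit:
arm_command --plan '[{"dp": [27, 37, 0], "spin": 0}, {"dp": [27, 37, 0], "spin": 0}, {"dp": [27, 37, 0], "spin": 0}, {"dp": [27, 37, 0], "spin": 0}, {"dp": [27, 37, 0], "spin": 0}]'

```text
clock: 2.6
position: [0.314, -0.4602, 0.4049]
ee_rot: [0.681, 0.732, -0.0, 0.0]
ft_force: [1.1, -1.3, 0.6]
grip_width: 0.604
grasp_force: 0.0
```

Emit:
arm_command --plan '[{"dp": [27, 37, 0], "spin": 0}, {"dp": [27, 37, 0], "spin": 0}, {"dp": [27, 37, 0], "spin": 0}, {"dp": [27, 37, 0], "spin": 0}, {"dp": [27, 37, 0], "spin": 0}]'

```text
clock: 3.1
position: [0.4888, -0.3123, 0.405]
ee_rot: [0.681, 0.732, -0.0, 0.0]
ft_force: [0.5, -1.3, 0.6]
grip_width: 0.602
grasp_force: 0.0
```

Emit:
arm_command --plan '[{"dp": [26, 37, 0], "spin": 0}, {"dp": [25, 37, 0], "spin": 0}, {"dp": [0, 0, 40], "spin": 0}, {"dp": [0, 0, 40], "spin": 0}, {"dp": [0, 0, 20], "spin": 0}]'

```text
clock: 3.6
position: [0.5572, -0.257, 0.3011]
ee_rot: [0.681, 0.732, -0.001, -0.002]
ft_force: [-1.3, 0.1, 0.8]
grip_width: 0.6
grasp_force: 0.0
```

```bash
cat > st.py <<'E'
from h import *
o=manip.get_obs();q=o["ee_rot"];print("head",round(2*np.arctan2(q[1],q[0]),4),{k:np.round(v,4).tolist() for k,v in o.items() if k not in("tau","joint_velocities")})
E
python3 st.py
```

```text
head 1.6434 {'clock': 3.6, 'joint_pos': [0.7878, 0.4406, -0.5498, 1.5928, 0.2428, 1.1811, 0.2595], 'position': [0.5572, -0.257, 0.3011], 'ee_rot': [0.681, 0.7323, -0.0007, -0.0019], 'ft_force': [-1.2866, 0.09, 0.781], 'torque': [-0.046, 0.0728, -0.0194], 'grasp_force': 0.0, 'grip_width': 0.6}
```

Emit:
arm_command --plan '[{"dp": [2, 1, 40], "spin": 0}, {"dp": [0, 0, 40], "spin": 0}, {"dp": [0, 0, 28], "spin": 0}, {"dp": [0, 0, 15], "spin": 0}, {"dp": [0, 0, 0], "spin": 0}]'

```text
clock: 4.1
position: [0.5581, -0.2552, 0.18]
ee_rot: [0.681, 0.732, -0.0, -0.001]
ft_force: [0.4, -0.1, 1.4]
grip_width: 0.597
grasp_force: 0.0
```

Emit:
arm_command --plan '[{"dp": [0, 0, 0], "spin": 0}, {"dp": [0, 0, 0], "spin": 0}, {"dp": [0, 0, 0], "spin": 0}, {"dp": [0, 0, 0], "spin": 0}, {"dp": [0, 0, 0], "spin": 0}]' --grip 1 --newtons 60

```text
clock: 4.6
position: [0.5593, -0.2558, 0.1836]
ee_rot: [0.681, 0.732, 0.0, 0.001]
ft_force: [-2.1, -0.1, 8.0]
grip_width: -0.002
grasp_force: 3.8
```

Emit:
arm_command --plan '[{"dp": [0, 0, -12], "spin": 0}, {"dp": [0, 0, 0], "spin": 0}, {"dp": [0, 0, 0], "spin": 0}, {"dp": [0, 0, 0], "spin": 0}]' --grip 0.0

```text
clock: 5.0
position: [0.5587, -0.2554, 0.1937]
ee_rot: [0.681, 0.732, -0.0, 0.0]
ft_force: [1.0, 0.1, -0.7]
grip_width: 0.501
grasp_force: 0.0
```

```bash
python3 st.py; python3 - <<'E'
from h import *
a=viewer.camera("top");b=viewer.camera("side")
a=cv2.resize(a[200:340,320:480],None,fx=2.5,fy=2.5);b=cv2.resize(b[170:310,280:440],None,fx=2.5,fy=2.5)
cv2.imwrite("pics/g1.png",np.hstack([a,b]))
E
```

```text
head 1.6428 {'clock': 5.0, 'joint_pos': [0.7551, 0.5619, -0.5135, 1.6723, 0.3182, 0.9914, 0.2034], 'position': [0.5587, -0.2554, 0.1937], 'ee_rot': [0.6812, 0.7321, -0.0, 0.0], 'ft_force': [1.001, 0.1425, -0.6732], 'torque': [0.0414, 0.0146, 0.0063], 'grasp_force': 0.0, 'grip_width': 0.5007}
```

View pics/g1.png

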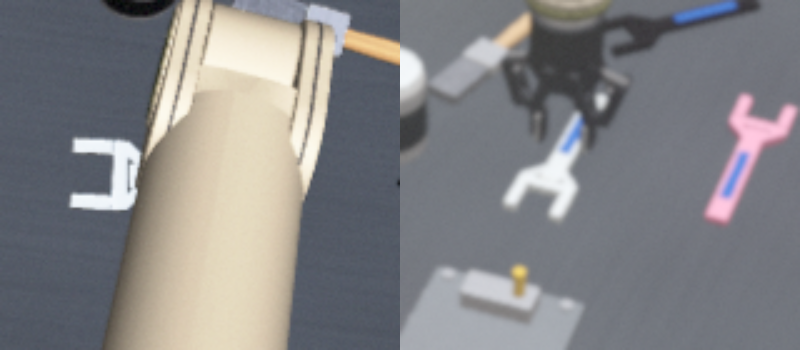

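Emit:
arm_command --plan '[{"dp": [0, 0, 12], "spin": 0}, {"dp": [0, 0, 7], "spin": 0}, {"dp": [0, 0, 0], "spin": 0}]' --grip 0.2

```text
clock: 5.4
position: [0.5584, -0.2553, 0.1733]
ee_rot: [0.681, 0.732, -0.0, -0.001]
ft_force: [0.2, 0.1, 0.4]
grip_width: 0.4
grasp_force: 0.0
```

Emit:
arm_command --plan '[{"dp": [0, 0, 0], "spin": 0}, {"dp": [0, 0, 0], "spin": 0}, {"dp": [0, 0, 0], "spin": 0}, {"dp": [0, 0, 0], "spin": 0}]' --grip 1 --newtons 60

```text
clock: 5.8
position: [0.5585, -0.2554, 0.1743]
ee_rot: [0.681, 0.732, -0.0, -0.0]
ft_force: [-0.6, -0.3, -2.8]
grip_width: 0.238
grasp_force: 59.7
```

Emit:
arm_command --plan '[{"dp": [0, 0, -30], "spin": -0.02}, {"dp": [0, 0, -35], "spin": -0.02}, {"dp": [0, 0, -35], "spin": 0}, {"dp": [30, 0, 0], "spin": 0}, {"dp": [40, -4, 0], "spin": 0}]'

```text
clock: 6.3
position: [0.547, -0.1874, 0.2757]
ee_rot: [0.668, 0.744, 0.0, 0.001]
ft_force: [0.2, 1.7, -3.1]
grip_width: 0.235
grasp_force: 59.7
```

Emit:
arm_command --plan '[{"dp": [45, -3, 0], "spin": 0}, {"dp": [45, -3, 0], "spin": 0}, {"dp": [40, -4, 0], "spin": 0}, {"dp": [35, 0, 0], "spin": 0}, {"dp": [24, 0, 0], "spin": 0}]'

```text
clock: 6.8
position: [0.5151, 0.0032, 0.2748]
ee_rot: [0.665, 0.746, 0.0, 0.0]
ft_force: [-0.2, -0.1, -3.1]
grip_width: 0.236
grasp_force: 59.8
```

Emit:
arm_command --plan '[{"dp": [0, 0, 0], "spin": 0}]'

```text
clock: 6.9
position: [0.5152, 0.0045, 0.2749]
ee_rot: [0.664, 0.748, 0.0, -0.0]
ft_force: [0.2, 0.4, -3.1]
grip_width: 0.239
grasp_force: 59.8
```

```bash
python3 st.py; python3 - <<'E'
from h import *
a=viewer.camera("top");b=viewer.camera("side");cv2.imwrite("pics/t2.png",a);cv2.imwrite("pics/s2.png",b)
a=cv2.resize(a[190:330,170:330],None,fx=2.5,fy=2.5,interpolation=cv2.INTER_CUBIC);b=cv2.resize(b[210:370,220:380],None,fx=2.5,fy=2.5*140/160,interpolation=cv2.INTER_CUBIC)
cv2.imwrite("pics/g2.png",np.hstack([a,b]))
E
```

```text
head 1.6886 {'clock': 6.9, 'joint_pos': [0.5301, 0.2869, -0.7071, 1.8705, 0.2112, 1.0596, -0.1431], 'position': [0.5152, 0.0045, 0.2749], 'ee_rot': [0.6642, 0.7475, 0.0005, -0.0002], 'ft_force': [0.1808, 0.3551, -3.0694], 'torque': [-0.0519, -0.0004, 0.0225], 'grasp_force': 59.7529, 'grip_width': 0.239}
```

View pics/g2.png

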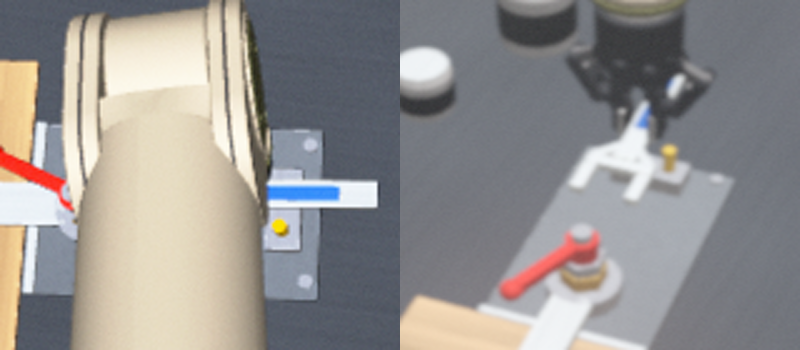

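```bash
cat > pr.py <<'E'
from h import *
O=np.array([.4999,.140,0]);ph=.113
X=np.array([np.cos(ph),np.sin(ph),0]);Y=np.array([-np.sin(ph),np.cos(ph),0])
def J(x,y,z):return O+X*x/1e3+Y*y/1e3+np.array([0,0,z/1e3])
def JI(p):d=np.array(p)-O;return np.round([d@X*1e3,d@Y*1e3,d[2]*1e3],1)
E
python3 - <<'E'
from pr import *
t=cv2.imread("pics/t2.png").astype(int);s=cv2.imread("pics/s2.png")
# tail handle in top
z=.1106
for u in range(285,322,5):
    col=t[245:290,u];m=np.where((col.max(1)>165)|((col[:,0]-col[:,2])>60))[0]
    m=m[(m>10)&(m<30)];print(u,m.min()+245,m.max()+245,JI(w("top",u,(m.min()+m.max())/2+245,z)))
print("pin top", JI(w("top",282,280.8,.064)))
print("side: pin top pred",px("side",J(-19,-165,64)),"eye ctr",px("side",J(0,0,34)), "eye edges",px("side",J(33,0,34)),px("side",J(-33,0,34)))
o=manip.get_obs();p=o["position"];hd=2*np.arctan2(o["ee_rot"][1],o["ee_rot"][0])
sx=np.array([np.cos(hd),np.sin(hd),0]);sy=np.array([-sx[1],sx[0],0])
b=np.array([p[0],p[1],p[2]-.1743+.01])+sx*.0006
for a,c in((94,31),(94,18.75),(94,-18.75),(94,-31)):print("prong",a,c,px("side",b+sx*a/1e3+sy*c/1e3),JI(b+sx*a/1e3+sy*c/1e3))
cr=s[255:375,250:350];cv2.imwrite("pics/s2c.png",cv2.resize(cr,None,fx=6,fy=5,interpolation=cv2.INTER_CUBIC))
E
```

```text
285 257 274 [   3.8 -174.7  110.6]
290 258 272 [   4.9 -184.7  110.6]
295 256 272 [   7.2 -194.7  110.6]
300 262 272 [   1.2 -205.   110.6]
305 262 272 [   1.4 -215.1  110.6]
310 262 272 [   1.5 -225.1  110.6]
315 262 272 [   1.7 -235.2  110.6]
320 263 272 [   0.8 -245.3  110.6]
pin top [ -20.7 -165.4   64. ]
side: pin top pred [326.780403   277.12392506] eye ctr [292.93178514 335.78393716] eye edges [278.73196718 331.73372797] [307.31947576 339.8877332 ]
prong 94 31 [313.70784542 300.16883947] [-31.  -45.7 110.4]
prong 94 18.75 [308.2630589  298.71951094] [-18.7 -45.7 110.4]
prong 94 -18.75 [291.76186291 294.32711574] [ 18.8 -45.7 110.4]
prong 94 -31 [286.42519246 292.90656624] [ 31.  -45.7 110.4]
```

View pics/s2c.png

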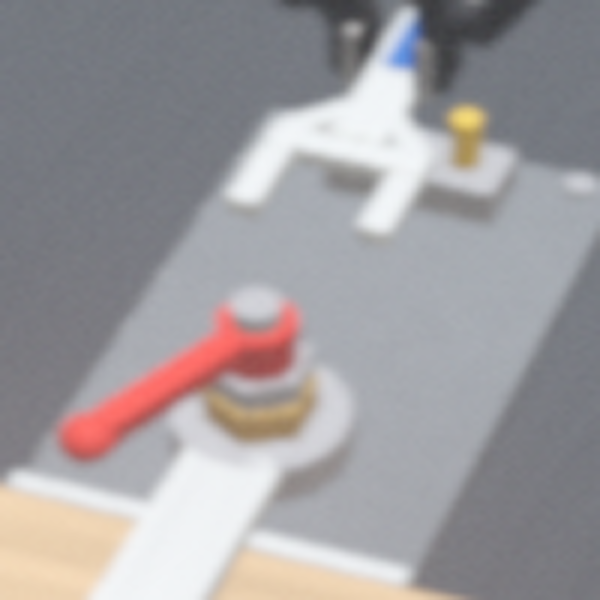

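Measured against the picture, the spanner is aligned to within about 1 mm (prong tips at px ≈(287–294,294) and (309–315,300), eye centre at ≈(293.6,336)). Its handle tail clears the pin. Descending.

Emit:
arm_command --plan '[{"dp": [0, 0, 25], "spin": 0.005}, {"dp": [0, 0, 20], "spin": 0}, {"dp": [0, 0, 14], "spin": 0}, {"dp": [0, 0, 5.5], "spin": 0}, {"dp": [0, 0, 0], "spin": 0}]'

```text
clock: 7.5
position: [0.5158, -0.0001, 0.2097]
ee_rot: [0.669, 0.744, -0.0, -0.0]
ft_force: [-0.1, -0.0, -2.9]
grip_width: 0.234
grasp_force: 59.7
```

```bash
python3 st.py; python3 - <<'E'
from pr import *
t=viewer.camera("top").astype(int);s=viewer.camera("side");cv2.imwrite("pics/t3.png",t)
z=.046;m0=[]
for u in range(288,318,4):
    col=t[245:300,u];m=np.where(col.max(1)>165)[0];print(u,m+245)
cv2.imwrite("pics/s3c.png",np.hstack([cv2.resize(t[240:320,180:340].astype(np.uint8),None,fx=2.5,fy=5,interpolation=cv2.INTER_CUBIC),cv2.resize(s[265:365,260:345],(400,400),interpolation=cv2.INTER_CUBIC)]))
E
```

```text
head 1.6771 {'clock': 7.5, 'joint_pos': [0.4961, 0.3819, -0.6699, 1.9186, 0.2904, 0.9395, -0.2062], 'position': [0.5158, -0.0001, 0.2097], 'ee_rot': [0.6685, 0.7437, -0.0003, -0.0004], 'ft_force': [-0.099, -0.0313, -2.882], 'torque': [0.0435, -0.0234, 0.0197], 'grasp_force': 59.7003, 'grip_width': 0.2337}
288 [245 246 247 248 249 250 251 252 253 254 255 258 259 260 261 262 263 264
 265 266 267 268 269 270 271 272 273 274 275 276 277 278 279 280 281 282
 283 284 285 286 287 288 289 294 295 296 297 299]
292 [245 246 247 248 249 250 251 252 253 254 255 256 257 258 259 260 261 262
 263 264 265 266 267 268 269 270 271 272 273 274 275 276 277 280 283 286
 289 291 292 294 298 299]
296 [245 246 247 248 249 251 252 253 254 255 256 257 258 259 260 261 262 263
 264 265 267 268 269 270 271 272 273 274 275 276 277 279 281 282 283]
300 [268 269 270 271 272 273 274 275 276 277]
304 [268 269 270 271 272 273 274 275 276 277]
308 [268 269 270 271 272 273 274 275 276 277 278]
312 [268 269 270 271 272 273 274 275 276 277 278]
316 [268 269 270 271 272 273 274 275 276 277 278][ WARN:0@0.568] global loadsave.cpp:1063 imwrite_ Unsupported depth image for selected encoder is fallbacked to CV_8U.
```

View pics/s3c.png

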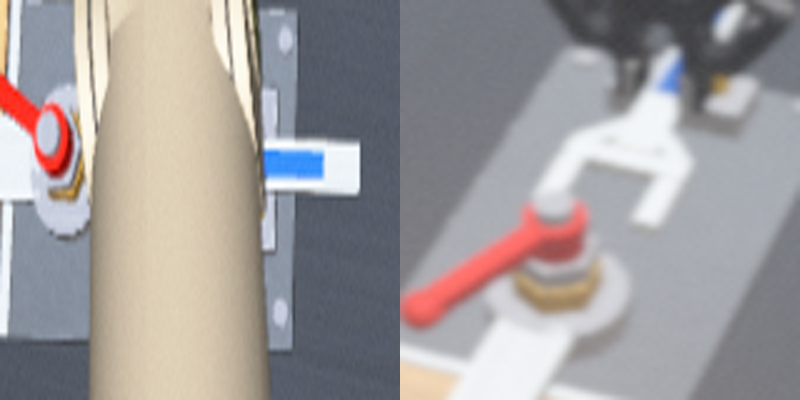

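Emit:
arm_command --plan '[{"dp": [12, 0, 0], "spin": -0.006}, {"dp": [12, 0, 0], "spin": 0}, {"dp": [8, 0, 0], "spin": 0}, {"dp": [5, 0, 0], "spin": 0}, {"dp": [0, 0, 0], "spin": 0}]'

```text
clock: 8.1
position: [0.5116, 0.0384, 0.2103]
ee_rot: [0.665, 0.746, 0.0, 0.0]
ft_force: [0.0, 1.1, -3.1]
grip_width: 0.237
grasp_force: 59.7
```

Emit:
arm_command --plan '[{"dp": [2, 0, 0], "spin": 0}, {"dp": [2, 0, 0], "spin": 0}, {"dp": [2, 0, 0], "spin": 0}, {"dp": [2, 0, 0], "spin": 0}, {"dp": [0, 0, 0], "spin": 0}]'

```text
clock: 8.6
position: [0.5108, 0.0454, 0.2102]
ee_rot: [0.666, 0.746, 0.0, -0.0]
ft_force: [-0.5, 0.2, -4.0]
grip_width: 0.236
grasp_force: 59.8
```

Emit:
arm_command --plan '[{"dp": [3, 0, 0], "spin": 0}, {"dp": [3, 0, 0], "spin": 0}, {"dp": [3, 0, 0], "spin": 0}, {"dp": [3, 0, 0], "spin": 0}, {"dp": [0, 0, 0], "spin": 0}]'

```text
clock: 9.1
position: [0.5094, 0.0577, 0.2102]
ee_rot: [0.666, 0.746, 0.0, -0.0]
ft_force: [0.3, 0.4, -3.3]
grip_width: 0.234
grasp_force: 59.8
```

Emit:
arm_command --plan '[{"dp": [1.5, 0, 0], "spin": 0}, {"dp": [1, 0, 0], "spin": 0}, {"dp": [1, 0, 0], "spin": 0}, {"dp": [0, 0, 0], "spin": 0}]'

```text
clock: 9.5
position: [0.5091, 0.0606, 0.2102]
ee_rot: [0.666, 0.746, 0.0, 0.0]
ft_force: [-0.2, 0.2, -3.0]
grip_width: 0.235
grasp_force: 59.8
```

Emit:
arm_command --plan '[{"dp": [1, 0, 0], "spin": 0}, {"dp": [0.5, 0, 0], "spin": 0}, {"dp": [0, 0, 0], "spin": 0}]'

```text
clock: 9.8
position: [0.5089, 0.0621, 0.2102]
ee_rot: [0.666, 0.746, -0.0, 0.0]
ft_force: [-0.5, 0.1, -2.8]
grip_width: 0.234
grasp_force: 59.8
```

```bash
python3 st.py; python3 - <<'E'
from pr import *
print(JI([.5091,.0606,.034]))
t=viewer.camera("top");s=viewer.camera("side")
cv2.imwrite("pics/s4c.png",np.hstack([cv2.resize(t[240:320,180:340].astype(np.uint8),None,fx=2.5,fy=5,interpolation=cv2.INTER_CUBIC),cv2.resize(s[265:365,260:345],(400,400),interpolation=cv2.INTER_CUBIC)]))
E
```

```text
head 1.6839 {'clock': 9.8, 'joint_pos': [0.399, 0.3812, -0.6972, 1.9256, 0.3004, 0.9398, -0.3294], 'position': [0.5089, 0.0621, 0.2102], 'ee_rot': [0.666, 0.746, -0.0, 0.0], 'ft_force': [-0.4602, 0.0769, -2.7905], 'torque': [-0.044, -0.0799, -0.0225], 'grasp_force': 59.7604, 'grip_width': 0.2337}
[  0.2 -79.9  34. ]
```

View pics/s4c.png

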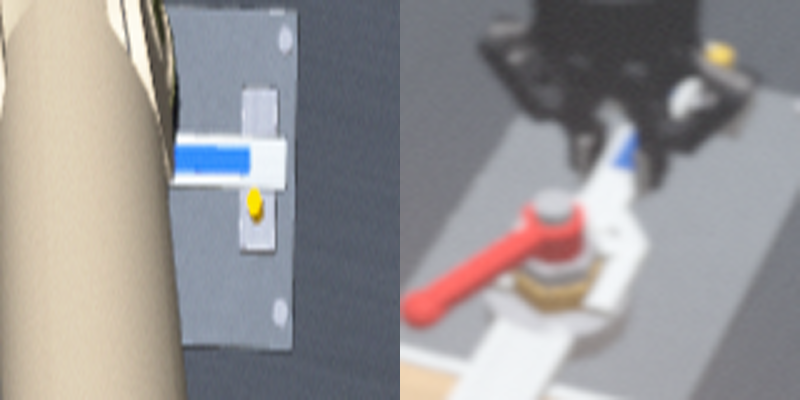

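The prongs straddle the brass nut, and the handle lies next to the pin (top crop px ≈ (255,205)). I'll feel for the slot floor.

Emit:
arm_command --plan '[{"dp": [0.7, 0, 0], "spin": 0}, {"dp": [0.7, 0, 0], "spin": 0}, {"dp": [0, 0, 0], "spin": 0}]'

```text
clock: 10.2
position: [0.5088, 0.0632, 0.2102]
ee_rot: [0.666, 0.746, -0.0, 0.0]
ft_force: [-0.6, -1.9, -2.3]
grip_width: 0.228
grasp_force: 59.8
```

Emit:
arm_command --plan '[{"dp": [0.7, 0, 0], "spin": 0}, {"dp": [0.7, 0, 0], "spin": 0}, {"dp": [0, 0, 0], "spin": 0}]'

```text
clock: 10.5
position: [0.5088, 0.0637, 0.2101]
ee_rot: [0.666, 0.746, -0.001, 0.001]
ft_force: [0.7, -5.3, -2.6]
grip_width: 0.235
grasp_force: 59.8
```

Emit:
arm_command --plan '[{"dp": [-1.5, 0, 0], "spin": 0}, {"dp": [0, 0, 0.7], "spin": 0}, {"dp": [0, 0, 0.7], "spin": 0}, {"dp": [0, 0, 0], "spin": 0}]'

```text
clock: 10.9
position: [0.5089, 0.0633, 0.2088]
ee_rot: [0.666, 0.746, -0.0, 0.0]
ft_force: [-0.2, -2.2, -0.7]
grip_width: 0.235
grasp_force: 60.0
```

Emit:
arm_command --plan '[{"dp": [0, 0, 0.7], "spin": 0}, {"dp": [0, 0, 0], "spin": 0}]'

```text
clock: 11.1
position: [0.5089, 0.0633, 0.2082]
ee_rot: [0.666, 0.746, 0.0, 0.0]
ft_force: [0.6, -3.2, -0.9]
grip_width: 0.237
grasp_force: 60.0
```

Emit:
arm_command --plan '[{"dp": [0, 0, 0], "spin": 0}, {"dp": [0, 0, 0], "spin": 0}, {"dp": [0, 0, 0], "spin": 0}, {"dp": [0, 0, 0], "spin": 0}]' --grip 0.1

```text
clock: 11.5
position: [0.5088, 0.0636, 0.2082]
ee_rot: [0.666, 0.746, 0.0, -0.0]
ft_force: [0.0, 0.1, -1.2]
grip_width: 0.449
grasp_force: 0.0
```

Emit:
arm_command --plan '[{"dp": [0, 0, -10], "spin": 0}, {"dp": [0, 0, -40], "spin": 0}, {"dp": [0, 0, -45], "spin": 0}, {"dp": [-40, 0, 0], "spin": 0}, {"dp": [-40, 0, 0], "spin": 0}]'

```text
clock: 12.0
position: [0.5183, -0.016, 0.3057]
ee_rot: [0.665, 0.747, 0.001, 0.002]
ft_force: [0.5, -1.4, -1.1]
grip_width: 0.448
grasp_force: 0.0
```

Emit:
arm_command --plan '[{"dp": [-45, 0, 0], "spin": 0}, {"dp": [-45, 0, 0], "spin": 0}, {"dp": [-45, 0, 0], "spin": 0}, {"dp": [0, 0, 0], "spin": 0}]' --grip 1

```text
clock: 12.4
position: [0.5326, -0.1573, 0.3035]
ee_rot: [0.669, 0.743, -0.001, 0.001]
ft_force: [0.1, 0.6, -1.1]
grip_width: -0.002
grasp_force: 0.0
```

```bash
python3 st.py; python3 - <<'E'
from pr import *
t=viewer.camera("top");s=viewer.camera("side");cv2.imwrite("pics/t5.png",t);cv2.imwrite("pics/s5.png",s)
cv2.imwrite("pics/s5c.png",np.hstack([cv2.resize(t[225:325,155:315],(480,480),interpolation=cv2.INTER_CUBIC),cv2.resize(s[265:365,250:330],(320,480),interpolation=cv2.INTER_CUBIC)]))
E
```

```text
head 1.6748 {'clock': 12.4, 'joint_pos': [0.719, 0.3207, -0.6042, 1.7466, 0.2014, 1.1355, 0.1573], 'position': [0.5326, -0.1573, 0.3035], 'ee_rot': [0.6694, 0.7429, -0.0008, 0.0009], 'ft_force': [0.1263, 0.6187, -1.0934], 'torque': [-0.0084, 0.0284, -0.023], 'grasp_force': 0.0, 'grip_width': -0.0025}
```

View pics/s5c.png

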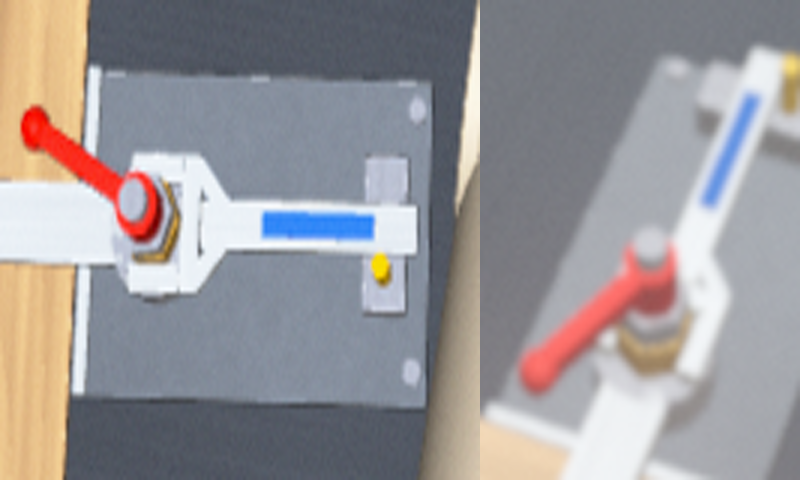

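Spanner is home on the nut: the jaw is around the brass hexagon and the handle lies on the rest block beside the pin (≈(380,268) in the crop). The lever is still at about 1.16 rad. Next I'll bring the shut fingers to the counter-clockwise side of the lever.

Emit:
arm_command --plan '[{"dp": [0, 0, -45], "spin": 0.1}, {"dp": [0, 0, -20], "spin": 0.1}, {"dp": [0, 0, 0], "spin": 0.1}, {"dp": [0, 0, 0], "spin": 0.114}, {"dp": [0, 0, 0], "spin": 0}]'

```text
clock: 13.0
position: [0.5331, -0.1485, 0.3688]
ee_rot: [0.805, 0.593, 0.0, 0.0]
ft_force: [0.6, 0.1, -0.3]
grip_width: 0.0
grasp_force: 0.0
```

```bash
python3 st.py; python3 - <<'E'
from pr import *
b=JI(w("top",166.7,251.7,.085));print("ball",b,np.arctan2(b[1],b[0]))
print("side",[ (JI(w("side",u,v,.085))) for u,v in[(250+56/4,265+370/4.8)]])
o=manip.get_obs();p=o["position"];h=2*np.arctan2(o["ee_rot"][1],o["ee_rot"][0])
d=J(-5.4,62.5,0)-p;print("move",d[0]*np.cos(h)+d[1]*np.sin(h),d[0]*np.sin(h)-d[1]*np.cos(h), "head jig",h-ph)
E
```

```text
head 1.2705 {'clock': 13.0, 'joint_pos': [0.6825, 0.2477, -0.5698, 1.6782, 0.1395, 1.2558, -0.2171], 'position': [0.5331, -0.1485, 0.3688], 'ee_rot': [0.8049, 0.5934, 0.0003, 0.0002], 'ft_force': [0.6279, 0.1274, -0.3257], 'torque': [0.0948, 0.0259, 0.0023], 'grasp_force': 0.0, 'grip_width': 0.0002}
ball [33.1 73.8 85. ] 1.1491826052236869
side [array([31.8, 74.7, 85. ])]
move 0.3208200727593781 -0.1471382674448974 head jig 1.1574505791082297
```

Emit:
arm_command --plan '[{"dp": [40, -18, 0], "spin": 0}, {"dp": [40, -18, 0], "spin": 0}, {"dp": [40, -18, 0], "spin": 0}, {"dp": [40, -18, 0], "spin": 0}, {"dp": [40, -18, 0], "spin": 0}]'

```text
clock: 13.5
position: [0.5054, 0.0702, 0.3684]
ee_rot: [0.804, 0.595, 0.0, 0.0]
ft_force: [1.2, -0.5, 0.1]
grip_width: 0.005
grasp_force: 0.0
```

Emit:
arm_command --plan '[{"dp": [40, -19, 0], "spin": 0}, {"dp": [40, -19, 0], "spin": 0}, {"dp": [41, -19, 0], "spin": 0}, {"dp": [0, 0, 35], "spin": 0}, {"dp": [0, 0, 35], "spin": 0}]'

```text
clock: 14.0
position: [0.4869, 0.2027, 0.2982]
ee_rot: [0.803, 0.597, 0.001, 0.0]
ft_force: [0.6, -1.4, -0.7]
grip_width: 0.005
grasp_force: 0.0
```

```bash
cat > lv.py <<'E'
from pr import *
o=manip.get_obs();p=o["position"];h=2*np.arctan2(o["ee_rot"][1],o["ee_rot"][0])
d=(p-O)*1e3;f=np.array(o["ft_force"]);r=p-O
print("tool xy of column->tcp",np.round([d[0]*np.cos(h)+d[1]*np.sin(h),d[0]*np.sin(h)-d[1]*np.cos(h)],1),"z",round(p[2],4),"head jig",round(h-ph,3),"F tool xy",np.round([f[0]*np.cos(h)+f[1]*np.sin(h),f[0]*np.sin(h)-f[1]*np.cos(h)],1),"Mz",round(r[0]*f[1]-r[1]*f[0],3),"q7",o["joint_pos"][6],"t",o["clock"])
E
python3 lv.py
```

```text
tool xy of column->tcp [ 56.2 -30.6] z 0.2982 head jig 1.165 F tool xy [-1.2  1. ] Mz -0.018 q7 -0.9569507278913298 t 14.0
```

Emit:
arm_command --plan '[{"dp": [0, 0, 25], "spin": 0}, {"dp": [0, 0, 15], "spin": 0}, {"dp": [0, 0, 5], "spin": 0}, {"dp": [0, 4, 0], "spin": 0}, {"dp": [0, 3, 0], "spin": 0}]'

```text
clock: 14.5
position: [0.4953, 0.198, 0.2544]
ee_rot: [0.805, 0.593, 0.001, 0.0]
ft_force: [0.8, 0.2, 0.8]
grip_width: 0.001
grasp_force: 0.0
```

Emit:
arm_command --plan '[{"dp": [0, 1.5, 0], "spin": 0}, {"dp": [0, 1.5, 0], "spin": 0}, {"dp": [0, 1.5, 0], "spin": 0}, {"dp": [0, 0, 0], "spin": 0}]'

```text
clock: 14.9
position: [0.4989, 0.1965, 0.2533]
ee_rot: [0.805, 0.593, 0.0, 0.0]
ft_force: [0.1, 0.5, 0.9]
grip_width: -0.001
grasp_force: 0.4
```

```bash
python3 lv.py
```

```text
tool xy of column->tcp [ 53.7 -17.7] z 0.2533 head jig 1.157 F tool xy [ 0.5 -0. ] Mz -0.007 q7 -0.9895755943710234 t 14.9
```

Emit:
arm_command --plan '[{"dp": [1, 3.8, 0], "spin": 0.07}, {"dp": [1, 3.8, 0], "spin": 0.07}, {"dp": [1, 3.8, 0], "spin": 0.07}, {"dp": [1, 3.8, 0], "spin": 0.07}]'

```text
clock: 15.3
position: [0.514, 0.1947, 0.2531]
ee_rot: [0.881, 0.474, -0.0, -0.0]
ft_force: [-1.6, 2.4, 1.5]
grip_width: -0.0
grasp_force: 1.6
```

```bash
python3 lv.py; python3 - <<'E'
from pr import *
t=viewer.camera("top");s=viewer.camera("side")
cv2.imwrite("pics/s6c.png",cv2.resize(s[245:365,240:340],(500,600),interpolation=cv2.INTER_CUBIC))
E
```

```text
tool xy of column->tcp [ 53.4 -18.3] z 0.2531 head jig 0.875 F tool xy [ 1.2 -2.7] Mz 0.121 q7 -1.2452152171650597 t 15.3
```

View pics/s6c.png

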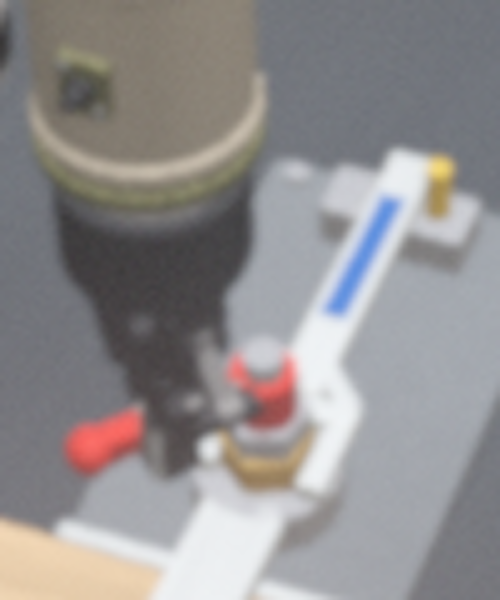

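The fingers are pushing the lever (drag ≈2.7 N, as specified). I'll continue in small arc steps and watch the force.

Emit:
arm_command --plan '[{"dp": [0.4, 1.35, 0], "spin": 0.025}, {"dp": [0.4, 1.35, 0], "spin": 0.025}, {"dp": [0.4, 1.35, 0], "spin": 0.025}, {"dp": [0.4, 1.35, 0], "spin": 0.025}, {"dp": [0.4, 1.35, 0], "spin": 0.025}]'

```text
clock: 15.9
position: [0.5211, 0.1919, 0.2532]
ee_rot: [0.908, 0.418, 0.0, -0.0]
ft_force: [-0.9, 3.4, 1.8]
grip_width: 0.001
grasp_force: 1.7
```

```bash
python3 lv.py
```

```text
tool xy of column->tcp [ 53.2 -17.6] z 0.2532 head jig 0.75 F tool xy [ 2.  -2.9] Mz 0.12 q7 -1.3546479668094047 t 15.9
```

Emit:
arm_command --plan '[{"dp": [0.5, 1.35, 0], "spin": 0.025}, {"dp": [0.5, 1.35, 0], "spin": 0.025}, {"dp": [0.5, 1.35, 0], "spin": 0.025}, {"dp": [0.5, 1.35, 0], "spin": 0.025}, {"dp": [0.5, 1.35, 0], "spin": 0.025}]'

```text
clock: 16.4
position: [0.5277, 0.1888, 0.2531]
ee_rot: [0.933, 0.361, -0.0, 0.0]
ft_force: [-1.5, 3.6, 2.0]
grip_width: -0.0
grasp_force: 1.7
```

Emit:
arm_command --plan '[{"dp": [0.5, 1.35, 0], "spin": 0.025}, {"dp": [0.5, 1.35, 0], "spin": 0.025}, {"dp": [0.5, 1.35, 0], "spin": 0.025}, {"dp": [0.5, 1.35, 0], "spin": 0.025}, {"dp": [0.5, 1.35, 0], "spin": 0.025}]'

```text
clock: 16.9
position: [0.5338, 0.1851, 0.2529]
ee_rot: [0.953, 0.302, -0.0, 0.0]
ft_force: [-1.9, 2.5, 1.8]
grip_width: -0.001
grasp_force: 1.6
```

Emit:
arm_command --plan '[{"dp": [0.5, 1.35, 0], "spin": 0.025}, {"dp": [0.5, 1.35, 0], "spin": 0.025}, {"dp": [0.5, 1.35, 0], "spin": 0.025}, {"dp": [0.5, 1.35, 0], "spin": 0.025}, {"dp": [0.5, 1.35, 0], "spin": 0.025}]'

```text
clock: 17.4
position: [0.5394, 0.1808, 0.2529]
ee_rot: [0.97, 0.241, -0.0, 0.0]
ft_force: [-3.5, 1.4, 1.1]
grip_width: 0.003
grasp_force: 1.4
```

```bash
python3 lv.py
```

```text
tool xy of column->tcp [ 54.  -17.5] z 0.2529 head jig 0.375 F tool xy [-2.4 -2.8] Mz 0.195 q7 -1.6793166751886244 t 17.4
```

Emit:
arm_command --plan '[{"dp": [0.4, 1.35, 0], "spin": 0.025}, {"dp": [0.4, 1.35, 0], "spin": 0.025}, {"dp": [0.4, 1.35, 0], "spin": 0.025}, {"dp": [0.4, 1.35, 0], "spin": 0.025}, {"dp": [0.4, 1.35, 0], "spin": 0.025}]'

```text
clock: 17.9
position: [0.5442, 0.1756, 0.2531]
ee_rot: [0.984, 0.18, -0.0, 0.0]
ft_force: [-2.8, 2.5, -0.2]
grip_width: 0.002
grasp_force: 1.4
```

Emit:
arm_command --plan '[{"dp": [0.4, 1.35, 0], "spin": 0.025}, {"dp": [0.4, 1.35, 0], "spin": 0.025}, {"dp": [0.4, 1.35, 0], "spin": 0.025}, {"dp": [0.4, 1.35, 0], "spin": 0.025}, {"dp": [0.4, 1.35, 0], "spin": 0.025}]'

```text
clock: 18.4
position: [0.5479, 0.1708, 0.2531]
ee_rot: [0.993, 0.119, -0.0, -0.001]
ft_force: [-4.3, 6.6, 0.0]
grip_width: -0.001
grasp_force: 3.7
```

Emit:
arm_command --plan '[{"dp": [0.2, 0.8, 0], "spin": 0.015}, {"dp": [0.2, 0.8, 0], "spin": 0.015}, {"dp": [0, 0, 0], "spin": 0}]'

```text
clock: 18.7
position: [0.5485, 0.17, 0.2532]
ee_rot: [0.995, 0.105, -0.0, -0.001]
ft_force: [-4.9, 8.0, -1.2]
grip_width: -0.002
grasp_force: 4.2
```

```bash
python3 lv.py
```

```text
tool xy of column->tcp [ 53.7 -19.2] z 0.2532 head jig 0.097 F tool xy [-3.1 -8.8] Mz 0.533 q7 -1.914921632184058 t 18.7
```

```bash
sed -i 's/"q7"/"tz",round(o["torque"][2],3),"q7"/' lv.py; python3 lv.py
```

```text
tool xy of column->tcp [ 53.7 -19.2] z 0.2532 head jig 0.097 F tool xy [-3.1 -8.8] Mz 0.533 tz -0.032 q7 -1.914921632184058 t 18.7
```

Emit:
arm_command --plan '[{"dp": [0.1, 0.8, 0], "spin": 0}, {"dp": [0.1, 0.8, 0], "spin": 0}, {"dp": [0, 0, 0], "spin": 0}]'

```text
clock: 19.0
position: [0.5487, 0.169, 0.2531]
ee_rot: [0.994, 0.105, -0.0, -0.001]
ft_force: [-6.1, 9.0, -0.6]
grip_width: 0.0
grasp_force: 5.2
```

```bash
python3 lv.py
```

```text
tool xy of column->tcp [ 53.8 -18.2] z 0.2531 head jig 0.098 F tool xy [ -4.1 -10.1] Mz 0.619 tz -0.034 q7 -1.9113914735448823 t 19.0
```

Emit:
arm_command --plan '[{"dp": [0.2, 0.8, 0], "spin": 0.01}, {"dp": [0.2, 0.8, 0], "spin": 0.01}, {"dp": [0.2, 0.8, 0], "spin": 0.01}, {"dp": [0, 0, 0], "spin": 0}]'

```text
clock: 19.4
position: [0.5496, 0.1675, 0.2532]
ee_rot: [0.996, 0.091, -0.0, -0.002]
ft_force: [-6.3, 11.2, -0.4]
grip_width: -0.0
grasp_force: 6.4
```

```bash
python3 lv.py
```

```text
tool xy of column->tcp [ 53.8 -18.1] z 0.2532 head jig 0.068 F tool xy [ -4.2 -12.2] Mz 0.73 tz -0.037 q7 -1.9353763299940836 t 19.4
```

Emit:
arm_command --plan '[{"dp": [0.2, 0.8, 0], "spin": 0.01}, {"dp": [0.2, 0.8, 0], "spin": 0.01}, {"dp": [0.2, 0.8, 0], "spin": 0.01}, {"dp": [0, 0, 0], "spin": 0}]'

```text
clock: 19.8
position: [0.5505, 0.1657, 0.2532]
ee_rot: [0.997, 0.076, -0.0, -0.002]
ft_force: [-6.4, 14.0, -0.7]
grip_width: 0.001
grasp_force: 7.1
```

```bash
python3 lv.py
```

```text
tool xy of column->tcp [ 53.9 -17.7] z 0.2532 head jig 0.039 F tool xy [ -4.2 -14.8] Mz 0.873 tz -0.098 q7 -1.959068560718569 t 19.8
```

Emit:
arm_command --plan '[{"dp": [0.2, 0.8, 0], "spin": 0.01}, {"dp": [0.2, 0.8, 0], "spin": 0.01}, {"dp": [0.2, 0.8, 0], "spin": 0.01}, {"dp": [0, 0, 0], "spin": 0}]'

```text
clock: 20.2
position: [0.5513, 0.1638, 0.2532]
ee_rot: [0.998, 0.061, -0.0, -0.003]
ft_force: [-6.2, 15.2, -0.9]
grip_width: -0.002
grasp_force: 7.9
```

```bash
python3 lv.py
```

```text
tool xy of column->tcp [ 53.9 -17.4] z 0.2532 head jig 0.009 F tool xy [ -4.3 -15.8] Mz 0.927 tz -0.036 q7 -1.9826582952956329 t 20.2
```

Emit:
arm_command --plan '[{"dp": [0.2, 0.8, 0], "spin": 0.01}, {"dp": [0.2, 0.8, 0], "spin": 0.01}, {"dp": [0, 0, 0], "spin": 0}, {"dp": [0, 0, 0], "spin": 0}]'

```text
clock: 20.6
position: [0.5517, 0.1627, 0.2532]
ee_rot: [0.999, 0.051, -0.0, -0.003]
ft_force: [-6.8, 15.7, -1.9]
grip_width: -0.005
grasp_force: 8.4
```

```bash
python3 lv.py
```

```text
tool xy of column->tcp [ 53.9 -17.2] z 0.2532 head jig -0.01 F tool xy [ -5.1 -16.3] Mz 0.968 tz -0.034 q7 -1.9981413171421607 t 20.6
```

Emit:
arm_command --plan '[{"dp": [0.2, 0.8, 0], "spin": 0.01}, {"dp": [0.2, 0.8, 0], "spin": 0.01}, {"dp": [0.2, 0.6, 0], "spin": 0.01}, {"dp": [0, 0, 0], "spin": 0}]'

```text
clock: 21.0
position: [0.5524, 0.161, 0.2532]
ee_rot: [0.999, 0.037, -0.0, -0.003]
ft_force: [-6.9, 17.9, -1.3]
grip_width: 0.002
grasp_force: 9.2
```

```bash
python3 lv.py
```

```text
tool xy of column->tcp [ 53.9 -17.2] z 0.2532 head jig -0.04 F tool xy [ -5.5 -18.4] Mz 1.085 tz -0.059 q7 -2.022375812370109 t 21.0
```

Emit:
arm_command --plan '[{"dp": [0, 0, 0], "spin": 0}, {"dp": [0, -3, 0], "spin": 0}, {"dp": [0, -6, 0], "spin": 0}, {"dp": [0, -10, 0], "spin": 0}, {"dp": [0, 0, 0], "spin": 0}]'

```text
clock: 21.5
position: [0.5528, 0.1764, 0.2535]
ee_rot: [0.999, 0.035, 0.001, -0.0]
ft_force: [-0.2, 0.1, 0.4]
grip_width: 0.001
grasp_force: 0.0
```

Emit:
arm_command --plan '[{"dp": [0, 0, -30], "spin": 0}, {"dp": [0, 0, -50], "spin": 0}, {"dp": [0, -30, -40], "spin": 0}, {"dp": [0, -45, 0], "spin": 0}, {"dp": [0, -45, 0], "spin": 0}]'

```text
clock: 22.0
position: [0.5452, 0.2951, 0.3752]
ee_rot: [0.999, 0.033, 0.002, -0.0]
ft_force: [1.2, 0.5, 0.2]
grip_width: 0.002
grasp_force: 0.0
```

Emit:
arm_command --plan '[{"dp": [0, -45, 0], "spin": 0}, {"dp": [0, -45, 0], "spin": 0}, {"dp": [0, 0, 0], "spin": 0}]'

```text
clock: 22.3
position: [0.5352, 0.3908, 0.3728]
ee_rot: [0.999, 0.038, -0.001, -0.002]
ft_force: [-1.1, -0.7, 0.2]
grip_width: 0.001
grasp_force: 0.0
```

```bash
python3 lv.py; python3 - <<'E'
from pr import *
t=viewer.camera("top");s=viewer.camera("side")
cv2.imwrite("pics/s7c.png",np.hstack([cv2.resize(t[225:325,155:315],(480,480),interpolation=cv2.INTER_CUBIC),cv2.resize(s[265:365,250:330],(320,480),interpolation=cv2.INTER_CUBIC)]))
E
```

```text
tool xy of column->tcp [  54.5 -247.4] z 0.3728 head jig -0.036 F tool xy [-1.2  0.6] Mz 0.262 tz -0.028 q7 -2.36808087386733 t 22.3
```

View pics/s7c.png

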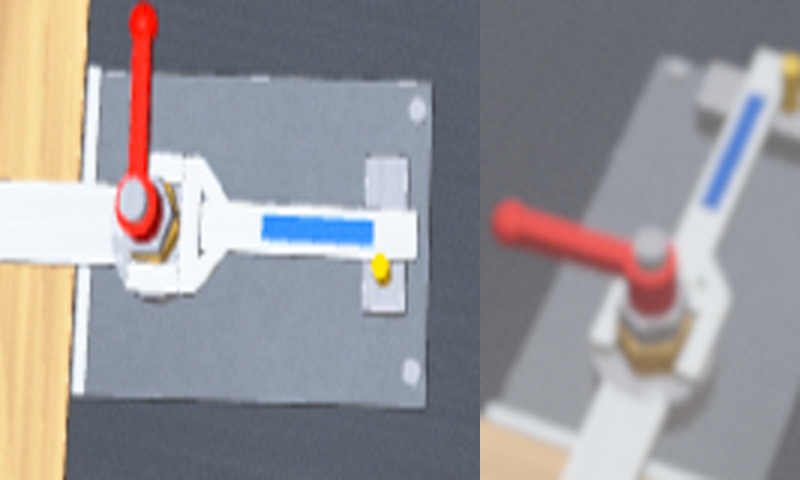

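The lever has swung to about the jig's +x, the handle rests against the pin (≈(380,260)), and the spanner is still home on the nut. Handing in.

```bash
python3 -c "
from workcell import manip;print(manip.hand_in())"
```

```text
the job is handed in; nothing more can be done
None
```

The job is handed in: the spanner is home on the brass nut with its handle against the pin, the jam nut was nipped up to about 1.0 N m by the wrist force reading, and the arm is clear. The hand-in returned no verdict, and I could not read the washer wind-up directly.

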